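# Set the polishing drum's speed lever to its mark

### The job

On the jewellery bench stand two lever controls. Move the long, ball-headed lever of the polishing drum's speed control until it points the same way as the steel mark standing out of the rim of its round scale, and let go of it there. Leave the mark and the other control's T-handled lever as they are.

Things in the scene. Friction and masses are not known exactly. Their poses are not given: they have to be found in the camera images.
- speed_lever (a joint): Angle of the drum's speed lever, rad: 0 straight up, positive leans to the right as the robot sees it (-y side of its box), stops at -0.85 and 0.85; starts leaning left. Level hinge 65 mm above the table, light friction (about 1 N at the ball), stays where left. It stands on a fixed grey box 110 x 150 x 50 mm, turned up to 0.3 rad, just beyond an upright white scale disc (110 mm).
- speed_knob (a point): Centre of the black ball (30 mm diameter) on the end of the speed lever, a 10 mm steel rod; 140 to 190 mm above the table. It turns with the lever: z points along the lever, outward; x is the hinge axis, level, away from the robot; the hinge lies 120 mm back along -z. The disc lies 12 to 24 mm from the lever's plane, on the robot's side, and its rim reaches 120 mm above the table.
- speed_mark (a point): Outer end of the dark steel mark, a block 18 x 14 x 26 mm on the rim of the speed control's disc, 78 mm from the lever's hinge axis, 18 mm to the robot's side of the lever's plane. Its z points radially outward: the lever is set when its own z points the same way. Held by a stiff clamp, to stay put. It stands 0.1 rad left to 0.6 rad right of straight up.
- fan_bar (a point): Middle of the black T-bar (18 mm diameter, 56 mm long along x) on the other control's lever, a bystander to be left alone; 80 mm from its hinge, which is 65 mm above the table. Its grey box is of the same size as the speed control's; its scale disc is smaller (90 mm) and has no mark.

How it is judged:
By the outcome, as a careful person would: the job done as asked, in the order asked, and still so for the second after the job is handed in, with the robot touching nothing.
It also fails if it takes over 32 s, if anything falls off the work surface, if the arm or the gripper's body presses on something with over 40 N, if the wrist force passes 120 N, or if a joint passes its speed limit or range.

### The arm

A 6-joint arm with a two-finger parallel gripper is mounted at the origin on the work surface. World frame = base frame: x ahead of the robot, y to its left, z up, the work surface at z = 0. Lengths are in m, angles in degrees, forces in N, time in s.
With the tool pointing down it reaches from about 0.275 to 0.725 m from the base axis. Payload 5.6 kg.
Tool frame: the origin (TCP) lies midway between the tips of the shut fingers; the grasp point (between the pads) lies 19 mm behind it (env.pinch_z is the z of the grasp point in the tool frame, in m); z points along the fingers, y is the line along which they close (so a half turn about z gives the same grasp; the last joint's range is limited). The gripper opens to 85 mm and grips with 20 to 120 N. Pads are 22 mm wide; open, the fingers measure 114 mm over their backs; the gripper's body (76 mm by 85 mm) begins 54 mm behind the grasp point. The pads swing forward as they close: fully open they stand 13 mm farther back than shut.
Start: joints at [82.254, 14.616, 6.199, 0, -81.583, -16.306], TCP at [0.224, 0.502, 0.231] pointing down, gripper open.
Joint ranges: [-168.99, 168.99], [-69.2, 112.95], [-62.41, 85.93], [-164.36, 98.24], [-168.68, -3.75], [-174.98, 174.98]. Speed limits (degrees/s): [147.25, 147.25, 180, 180, 180, 180].

### API

Orientations are given as a 3x3 rotation matrix whose columns are the frame's x, y, z axes.
In Python, from rig import read_state, cams, ticket, env gives the robot as it stands.
- The arm moves only by the tool apply_moves, never from a script. Its argument "commands" is a list of rows, each a list of 6 numbers: the shift along the world's x, y, z in units of 40 mm (1.0 is 40 mm), then the turn, a rotation vector about the world's x, y, z in units of 5 degrees (1.0 is 5 degrees). A call has 1 to 8 rows; each row shifts and turns the commanded pose from where the row before left it; what a row does not reach is not made up. A row lasts 1/12 s, in which the tool goes at most 41.7 mm and 7.16 degrees, less where a joint would pass 70% of its speed; a pose out of reach is approached as far as the arm can. A call is refused whole if a number of a shift passes 1 or a number of a turn 1, either way. A call with a gripper value outside its range is refused whole. "gripper" is the finger opening in mm, from 0 to 85.4, set as the call begins (left out, the last holds). The fingers move at their own pace and stop on an object; "force" is the grip in N (left out, the last holds). Time passes only in rows, so rows that do not move let the fingers close. It gives the time, the measured TCP pose, the force, the opening and the grip force at its end, in the units of the state.
- read_state(): the state, without advancing time (a new reading comes with each control period).
- cams.capture(name): name is "scene" or "top" or "wrist"; returns the picture (400x640x3 uint8, red, green, blue); there is no depth.
- cams.camera_params(name): a dict with "camera_matrix" (3x3 intrinsics, pixels), "dist_coeffs" ([k1, k2, p1, p2, k3] as OpenCV has them; the pictures are not rectified), "eye" and "attitude" of the camera in the world. Camera axes: x right, y up, looking along -z (the intrinsics and any distortion apply to the point x, -y, -z); pixel columns grow to the right and rows downward; lengths in m; the calibration is good to about 2 mm. A picture is of the moment at which its call begins: read the wrist's pose just before it. camera_params takes no time and is no camera call; for the wrist camera it gives the pose at the moment of the call.
- ticket.close_job(): hands the job in; it is judged then, once.
The state is a dict: "t": time; "q": joint angles; "qvel": joint speeds; "joint_torque": joint torques, N m; "tcp_pos": TCP position; "tcp_rot": TCP orientation; "ft_force": force on the tool from outside, world axes, zero at the start; "moment": the same for the moment, N m; "opening": finger opening in m; "gripper_force": force on a finger pad.
Only numpy, scipy, OpenCV 4.12 (cv2) and the standard library are available. Lean on these libraries where they do the work, as an engineer would, in place of code of your own. Each camera call takes 0.05 s, during which the arm holds its last target. There are 200 camera calls.

## Working session

There is one attempt and no reset: what is moved stays moved. The work goes in short steps, Python scripts to look and compute and a tool call to move; the robot and the scene stay as the last step left them, time stands still between calls to the robot, and variables do not carry over. Pictures are saved under pics/ and viewed, at most 10 in all, crops included, and the job is handed in when it is done.

Besides the shell and the picture viewer there is one more tool, called after "Emit:" in YAML: its name, and indented under it one key for each argument. apply_moves: Moves the arm, as the interface text tells. Its arguments: {"type":"object","properties":{"commands":{"type":"array"},"gripper":{"type":"number"},"force":{"type":"number"}},"required":["commands"]}

```bash
ls; mkdir -p pics
python3 - <<'E'
from rig import read_state,cams,env
import cv2,numpy as np
for n in ("scene","top"):
    cv2.imwrite(f"pics/{n}0.png",cams.capture(n)[:,:,::-1])
    p=cams.camera_params(n);print(n,p)
s=read_state();print(s['t'],s['tcp_pos'],s['tcp_rot'],env.pinch_z)
E
```

```text
pics
scene {'camera_matrix': array([[486.04179694,   0.        , 323.91599644],
       [  0.        , 486.04179694, 201.59987769],
       [  0.        ,   0.        ,   1.        ]]), 'dist_coeffs': array([-0.04604757,  0.        ,  0.        ,  0.        ,  0.        ]), 'eye': array([1.03135264, 0.07571858, 0.90977282]), 'attitude': array([[-0.1543041 , -0.81398898,  0.56001088],
       [ 0.98800181, -0.1308687 ,  0.08201099],
       [ 0.00653185,  0.5659464 ,  0.82441616]])}
top {'camera_matrix': array([[366.095444  ,   0.        , 318.89447054],
       [  0.        , 366.095444  , 194.20763048],
       [  0.        ,   0.        ,   1.        ]]), 'dist_coeffs': array([-0.06732192,  0.        ,  0.        ,  0.        ,  0.        ]), 'eye': array([0.46608441, 0.00192706, 0.83103908]), 'attitude': array([[-1.55007976e-02,  9.93064999e-01, -1.16540267e-01],
       [-9.99879711e-01, -1.53325115e-02,  2.34041458e-03],
       [ 5.37328831e-04,  1.16562526e-01,  9.93183210e-01]])}
0.1 [0.22393189 0.50187299 0.23049724] [[ 9.13167388e-01 -4.07584266e-01 -6.22279147e-04]
 [-4.07584733e-01 -9.13166014e-01 -1.58627179e-03]
 [ 7.82952537e-05  1.70216315e-03 -9.99998548e-01]] -0.0187
```

View pics/scene0.png

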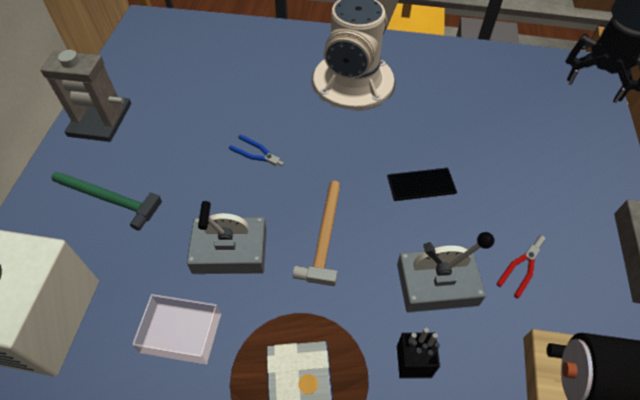

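View pics/top0.png

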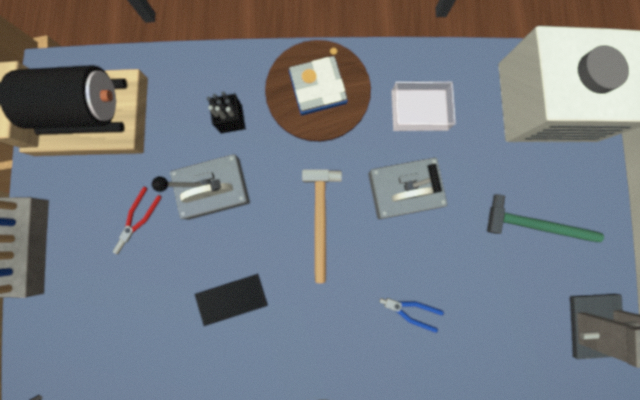

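The scene view shows the ball at about (485,240) and the mark near (430,250). The top view shows the ball at (160,184) and the speed box around (209,187). I'll enlarge both around the control.

Run:
```python
import cv2,numpy as np
a=cv2.imread("pics/scene0.png")[220:320,385:505]; b=cv2.imread("pics/top0.png")[140:230,140:260]
cv2.imwrite("pics/c1.png",cv2.resize(a,None,fx=6,fy=6,interpolation=cv2.INTER_CUBIC)[:600])
cv2.imwrite("pics/c2.png",cv2.resize(b,None,fx=6,fy=6,interpolation=cv2.INTER_CUBIC))
```

```text
(no output)
```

View pics/c1.png

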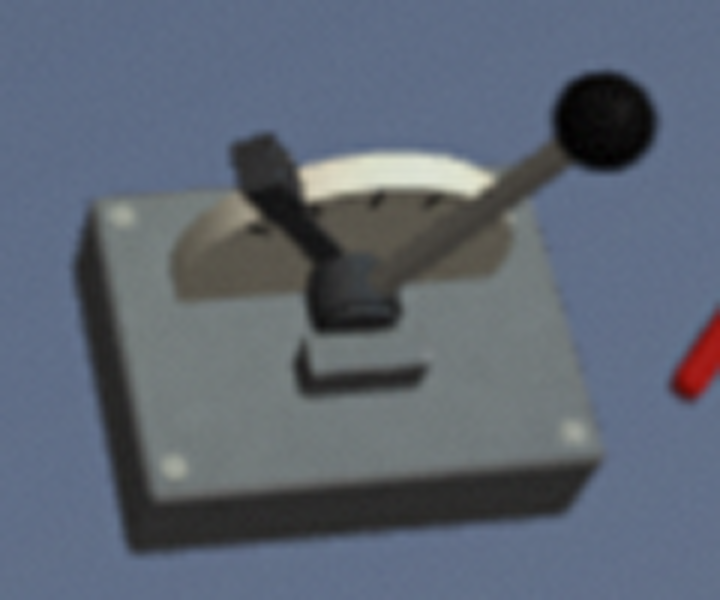

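View pics/c2.png

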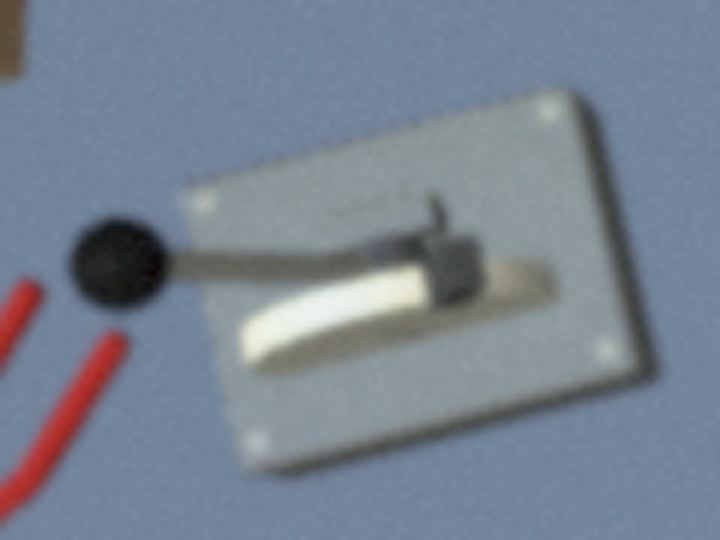

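The scene crop shows the lever up and to the right with its ball at (604,121), and the mark block's outer end at about (262,155). In the top crop the ball is at (119,263), the mark block at about (452,268), and the box screws are visible. I'll fit the geometry from these.

```bash
cat > h.py <<'E'
import numpy as np,cv2
from rig import cams,read_state
def proj(p,P):
    R=np.array(p['attitude'])@np.diag([1,-1,-1]);t=-R.T@np.array(p['eye'])
    return cv2.projectPoints(np.atleast_2d(P).astype(float),cv2.Rodrigues(R.T)[0],t,p['camera_matrix'],p['dist_coeffs'])[0][:,0]
def axes(yaw):  # box x (away from robot), box y (left)
    return np.array([np.cos(yaw),np.sin(yaw),0]),np.array([-np.sin(yaw),np.cos(yaw),0])
def rad(yaw,th): return -np.sin(th)*axes(yaw)[1]+np.array([0,0,np.cos(th)])
E
python3 - <<'E'
from h import *
from scipy.optimize import least_squares
S=cams.camera_params("scene");T=cams.camera_params("top")
c=lambda o,u:(np.array(u)+.5)/6-.5+np.array(o)
s=lambda u:c((385,220),u); t=lambda u:c((140,140),u)
T_c=[t(u) for u in [(180,187),(570,88),(642,372),(240,470)]] # far-left, far-right, near-right, near-left (z=.05)
S_c=[s((602,460)),s((153,500))] # far-left, far-right
def model(v):
    bx,by,yaw,hx,hy,th,ph=v
    X,Y=axes(yaw);B=np.array([bx,by,.05]);H=np.array([hx,hy,.065])
    C=[B+a*X*.055+b*Y*.075 for a,b in((1,1),(1,-1),(-1,-1),(-1,1))]
    return C,H+.12*rad(yaw,th),H+.078*rad(yaw,ph)-.018*X
def res(v):
    C,k,m=model(v)
    r=[proj(T,C)-T_c,proj(S,C[:2])-S_c,2*(proj(T,k)-t((119,263))),2*(proj(S,k)-s((604,121))),proj(T,m)-t((452,268)),proj(S,m)-s((262,150))]
    return np.concatenate([x.ravel() for x in r])
f=least_squares(res,[.5,.25,.2,.5,.25,-.8,.2]);print(f.x.round(4));print(f.fun.reshape(-1,2).round(2));print(model(f.x)[1:])
v=f.x;X,Y=axes(v[2]);d=np.array([*(v[3:5]-v[:2]),0]);print(d@X,d@Y)
E
```

```text
[ 0.5795  0.2424  0.2379  0.5791  0.2438 -0.4456  0.5135]
[[-0.91 -0.35]
 [ 0.22 -0.98]
 [-0.42  0.2 ]
 [-0.73  1.19]
 [ 0.46  0.19]
 [-2.03 -0.18]
 [-0.75  0.91]
 [-1.05  0.38]
 [-0.49 -0.07]
 [-0.03  1.36]]
(array([0.56694438, 0.29401871, 0.17328134]), array([0.57066879, 0.20227428, 0.13294   ]))
-8.163808429557255e-05 0.0013776577637140163
```

Run:
```python
from h import *
p=cams.camera_params("wrist");s=read_state();R=s['tcp_rot']
print(R.T@(np.array(p['eye'])-s['tcp_pos']));print((R.T@p['attitude']).round(3));print(p['camera_matrix'],p['dist_coeffs'])
```

```text
[ 0.08275081  0.00121232 -0.14242969]
[[ 0.001  0.946  0.324]
 [ 1.    -0.001 -0.001]
 [-0.001  0.324 -0.946]]
[[324.57189295   0.         317.56409211]
 [  0.         324.57189295 204.47023215]
 [  0.           0.           1.        ]] [-0.03213368  0.          0.          0.          0.        ]
```

```bash
cat >> h.py <<'E'
from scipy.spatial.transform import Rotation as Ro
YAW=.2379; H=np.array([.5791,.2438,.065])
RC=np.array([[.001,.946,.324],[1,-.001,-.001],[-.001,.324,-.946]]);EC=np.array([.08275,.0012,-.1424])
def toolR(tilt,lean=0,yaw=YAW):  # tool x toward robot; tilt: z swings away from robot; lean: along lever angle lean
    X,Y=axes(yaw); R=np.column_stack([-X,Y,[0,0,-1]])
    return (Ro.from_rotvec(-tilt*Y)*Ro.from_rotvec(lean*X)).as_matrix()@R
def plan(P,R,n):
    s=read_state();d=(np.array(P)-s['tcp_pos'])/.04/n
    r=Ro.from_matrix(R@s['tcp_rot'].T).as_rotvec(degrees=True)/5/n
    print('t',s['t'],n,'rows of',d.round(3),r.round(3),'tot',(d*n).round(2),(r*n).round(2))
E
python3 - <<'E'
from h import *
w=cams.camera_params("wrist");X,Y=axes(YAW)
print(toolR(.5)@[0,0,1],X)
for tilt in (.2,.4,.6):
  for back in (.04,.08,.12):
    R=toolR(tilt);P=H-back*X-.03*Y*0;P[2]=.25
    p=dict(w,eye=P+R@EC,attitude=R@RC)
    print(tilt,back,P.round(3),(P+R@EC).round(3),*proj(p,[H+.12*rad(YAW,-.446),H,H+.078*rad(YAW,.51)-.018*X]).round())
plan([.5,.22,.25],toolR(.4),22)
E
```

```text
[ 0.46592252  0.11298252 -0.87758256] [0.97183501 0.23566229 0.        ]
0.2 0.04 [0.54  0.234 0.25 ] [0.434 0.21  0.373] [383. 241.] [316. 179.] [270. 195.]
0.2 0.08 [0.501 0.225 0.25 ] [0.395 0.2   0.373] [378. 280.] [316. 211.] [274. 234.]
0.2 0.12 [0.462 0.216 0.25 ] [0.356 0.191 0.373] [374. 313.] [316. 240.] [276. 267.]
0.4 0.04 [0.54  0.234 0.25 ] [0.412 0.205 0.349] [384. 219.] [316. 143.] [269. 168.]
0.4 0.08 [0.501 0.225 0.25 ] [0.373 0.195 0.349] [377. 253.] [316. 175.] [273. 205.]
0.4 0.12 [0.462 0.216 0.25 ] [0.334 0.186 0.349] [372. 281.] [316. 203.] [277. 235.]
0.6 0.04 [0.54  0.234 0.25 ] [0.395 0.2   0.321] [386. 197.] [316. 106.] [266. 141.]
0.6 0.08 [0.501 0.225 0.25 ] [0.357 0.191 0.321] [377. 227.] [316. 139.] [272. 176.]
0.6 0.12 [0.462 0.216 0.25 ] [0.318 0.182 0.321] [371. 250.] [316. 165.] [276. 204.]
t 0.1 22 rows of [ 0.314 -0.32   0.022] [ 0.271 -0.026 -1.272] tot [ 6.9  -7.05  0.49] [  5.97  -0.57 -27.99]
```

Run:
```python
from h import *
plan([.52,.23,.25],toolR(.6),32)
```

```text
t 0.1 32 rows of [ 0.231 -0.212  0.015] [ 0.279 -0.026 -0.856] tot [ 7.4  -6.8   0.49] [  8.91  -0.84 -27.39]
```

Emit:
apply_moves:
  commands:
    - [0.231, -0.212, 0.1, 0.279, -0.026, -0.856]
    - [0.231, -0.212, 0.1, 0.279, -0.026, -0.856]
    - [0.231, -0.212, 0.1, 0.279, -0.026, -0.856]
    - [0.231, -0.212, 0.1, 0.279, -0.026, -0.856]
    - [0.231, -0.212, 0.1, 0.279, -0.026, -0.856]
    - [0.231, -0.212, 0.1, 0.279, -0.026, -0.856]
    - [0.231, -0.212, 0.1, 0.279, -0.026, -0.856]
    - [0.231, -0.212, 0.1, 0.279, -0.026, -0.856]

```text
t: 0.77
tcp_pos: [0.2984, 0.4337, 0.2631]
tcp_rot: [[0.525, -0.848, 0.074], [-0.844, -0.507, 0.177], [-0.113, -0.155, -0.981]]
ft_force: [-0.2, 0.5, -0.8]
opening: 0.085
gripper_force: 0.0
```

Emit:
apply_moves:
  commands:
    - [0.231, -0.212, 0, 0.279, -0.026, -0.856]
    - [0.231, -0.212, 0, 0.279, -0.026, -0.856]
    - [0.231, -0.212, 0, 0.279, -0.026, -0.856]
    - [0.231, -0.212, 0, 0.279, -0.026, -0.856]
    - [0.231, -0.212, 0, 0.279, -0.026, -0.856]
    - [0.231, -0.212, 0, 0.279, -0.026, -0.856]
    - [0.231, -0.212, 0, 0.279, -0.026, -0.856]
    - [0.231, -0.212, 0, 0.279, -0.026, -0.856]

```text
t: 1.43
tcp_pos: [0.3722, 0.3658, 0.2629]
tcp_rot: [[-0.028, -0.972, 0.232], [-0.957, 0.093, 0.275], [-0.289, -0.214, -0.933]]
ft_force: [-0.3, 0.2, -0.1]
opening: 0.0849
gripper_force: 0.0
```

Emit:
apply_moves:
  commands:
    - [0.231, -0.212, 0, 0.279, -0.026, -0.856]
    - [0.231, -0.212, 0, 0.279, -0.026, -0.856]
    - [0.231, -0.212, 0, 0.279, -0.026, -0.856]
    - [0.231, -0.212, 0, 0.279, -0.026, -0.856]
    - [0.231, -0.212, 0, 0.279, -0.026, -0.856]
    - [0.231, -0.212, 0, 0.279, -0.026, -0.856]
    - [0.231, -0.212, 0, 0.279, -0.026, -0.856]
    - [0.231, -0.212, 0, 0.279, -0.026, -0.856]

```text
t: 2.1
tcp_pos: [0.446, 0.298, 0.2628]
tcp_rot: [[-0.535, -0.737, 0.414], [-0.707, 0.658, 0.258], [-0.462, -0.155, -0.873]]
ft_force: [1.2, -0.3, -0.5]
opening: 0.0856
gripper_force: 0.0
```

Run:
```python
from h import *
plan([.52,.23,.25],toolR(.6),8);print(read_state()['q'])
```

```text
t 2.1 8 rows of [ 0.231 -0.212 -0.04 ] [ 0.278 -0.025 -0.849] tot [ 1.85 -1.7  -0.32] [ 2.22 -0.2  -6.79]
[  58.73480858   -7.24593449  -26.23281035   17.81643966  -45.93737463
 -107.90442521]
```

Emit:
apply_moves:
  commands:
    - [0.231, -0.212, 0, 0.279, -0.026, -0.856]
    - [0.231, -0.212, 0, 0.279, -0.026, -0.856]
    - [0.231, -0.212, 0, 0.279, -0.026, -0.856]
    - [0.231, -0.212, 0, 0.279, -0.026, -0.856]
    - [0.231, -0.212, 0, 0.279, -0.026, -0.856]
    - [0.231, -0.212, 0, 0.279, -0.026, -0.856]
    - [0.231, -0.212, 0, 0.279, -0.026, -0.856]
    - [0.231, -0.212, 0, 0.279, -0.026, -0.856]

```text
t: 2.77
tcp_pos: [0.5199, 0.2301, 0.2627]
tcp_rot: [[-0.803, -0.231, 0.55], [-0.191, 0.973, 0.13], [-0.565, -0.0, -0.825]]
ft_force: [-0.3, -0.5, -0.1]
opening: 0.0852
gripper_force: 0.0
```

Emit:
apply_moves:
  commands:
    - [0, 0, 0, 0, 0, 0]
    - [0, 0, 0, 0, 0, 0]

```text
t: 2.93
tcp_pos: [0.5196, 0.2305, 0.2626]
tcp_rot: [[-0.802, -0.236, 0.549], [-0.196, 0.972, 0.131], [-0.564, -0.002, -0.826]]
ft_force: [0.3, 0.8, -0.4]
opening: 0.0855
gripper_force: 0.0
```

Run:
```python
from h import *
import json
p=cams.camera_params("wrist");im=cams.capture("wrist")
json.dump({k:np.array(p[k]).tolist() for k in p},open("w1.json","w"))
cv2.imwrite("pics/w1.png",im[:,:,::-1])
c=im[60:310,200:460][::-1,::-1]  # upright
cv2.imwrite("pics/w1c.png",cv2.resize(c,None,fx=2.4*1,fy=2.4,interpolation=cv2.INTER_CUBIC)[:,:,::-1])
X,Y=axes(YAW)
print(proj(p,[H+.12*rad(YAW,-.446),H,H+.078*rad(YAW,.51)-.018*X]).round(1),read_state()['t'])
```

```text
[[380.1 203.1]
 [317.3 118.2]
 [272.1 152.2]] 2.9833
```

View pics/w1c.png

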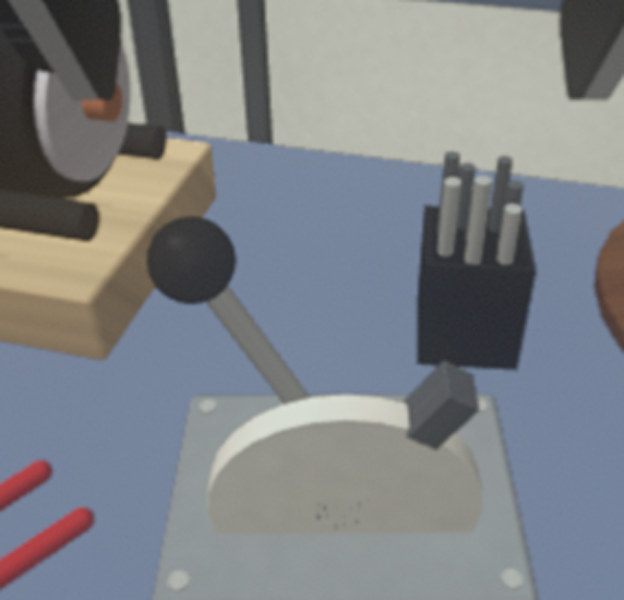

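The upright wrist view shows the ball at (191,260) and the mark block at about (442,403). I'll zoom on the mark.

Run:
```python
import cv2
im=cv2.imread("pics/w1.png")[100:180,230:310][::-1,::-1]
im=cv2.resize(im,None,fx=7,fy=7,interpolation=cv2.INTER_CUBIC)
cv2.imwrite("pics/w1m.png",cv2.convertScaleAbs(im,alpha=1.4,beta=0))
```

```text
(no output)
```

View pics/w1m.png

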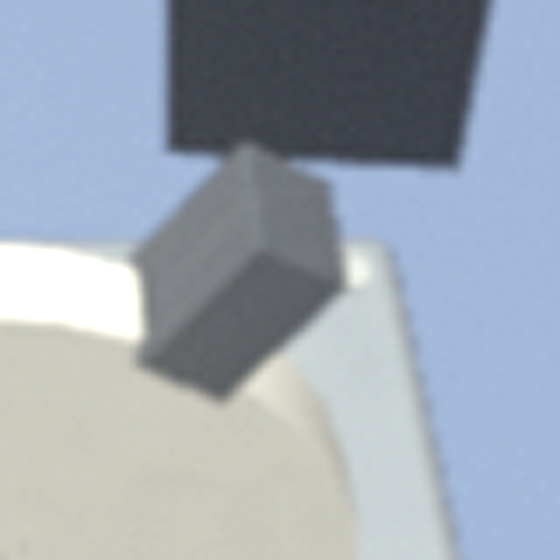

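```bash
cat > fit.py <<'E'
from h import *
from scipy.optimize import least_squares
import json
S=cams.camera_params("scene");T=cams.camera_params("top");W={k:np.array(v) for k,v in json.load(open("w1.json")).items()}
c=lambda o,u:(np.array(u)+.5)/6-.5+np.array(o)
s=lambda u:c((385,220),u); t=lambda u:c((140,140),u)
w=lambda U:np.array([(459-((u+.5)/2.4-.5),309-((v+.5)/2.4-.5)) for u,v in U])
m=lambda U:np.array([(309-((u+.5)/7-.5),179-((v+.5)/7-.5)) for u,v in U])
Tc=[t(u) for u in [(180,187),(570,88),(642,372),(240,470)]]
Sc=[s((602,460)),s((153,500))]
Wc=w([(190,397),(495,397)])
Wm=m([(246,143),(328,180),(343,286),(266,250),(220,400),(138,360),(132,258)])
def run(dx,dy):
  def parts(v):
    bx,by,yaw,hx,hy,th,ph=v[:7]
    X,Y=axes(yaw);B=np.array([bx,by,.05]);Hh=np.array([hx,hy,.065])
    C=[B+a*X*.055+b*Y*.075 for a,b in((1,1),(1,-1),(-1,-1),(-1,1))]
    e=rad(yaw,ph);r=-np.cos(ph)*Y-np.array([0,0,np.sin(ph)])  # tangent, right
    e0=Hh+.078*e-.018*X
    M=[e0+a*X*dx/2+b*r*dy/2-k*e*.026 for a,b,k in((1,-1,0),(1,1,0),(-1,1,0),(-1,-1,0),(-1,1,1),(-1,-1,1),(1,-1,1))]
    return C,Hh+.12*rad(yaw,th),M,e0
  def res(v):
    C,k,M,e0=parts(v)
    P=[dict(p,eye=p['eye']+v[7+3*i:10+3*i]) for i,p in enumerate((S,T,W))]
    r=[proj(P[1],C)-Tc,proj(P[0],C[:2])-Sc,2*(proj(P[1],k)-t((119,263))),2*(proj(P[0],k)-s((604,121))),
       proj(P[2],C[:2])-Wc,2*(proj(P[2],k)-w([(191,260)])),2*(proj(P[2],M)-Wm),v[7:]/.002,[(v[3]-v[0])/.002,(v[4]-v[1])/.002]]
    return np.concatenate([np.ravel(x) for x in r])
  f=least_squares(res,[.58,.242,.238,.58,.242,-.45,.5]+[0]*9,x_scale='jac')
  J=f.jac;sd=np.sqrt(np.diag(np.linalg.inv(J.T@J)))
  print(dx,dy,'cost',f.cost.round(2),f.x[:7].round(4),'sd',sd[:7].round(4),(f.x[7:]*1e3).round(1),parts(f.x)[1],parts(f.x)[3]);print(f.fun[:-11].reshape(-1,2).round(1).tolist())
run(.018,.014);run(.014,.018)
E
python3 fit.py
```

```text
0.018 0.014 cost 23.61 [ 0.5786  0.2423  0.2459  0.581   0.2436 -0.4532  0.5815] sd [0.0014 0.0013 0.0063 0.0013 0.0014 0.0066 0.0111] [ 0.7 -0.4 -0.5 -0.3  0.6  0.8 -0.4 -0.2  3.5] [0.56817908 0.2945891  0.17288434] [0.5739422  0.19768909 0.13018045]
[[-0.6, 0.3], [0.4, -0.8], [0.1, 0.2], [-0.0, 1.7], [0.8, -1.0], [-1.5, -0.8], [-0.1, -0.6], [0.2, 1.0], [-0.3, 1.5], [0.6, 1.8], [-0.3, -0.5], [0.1, 1.3], [-1.1, -0.3], [-2.8, -0.6], [1.0, 1.4], [-0.6, -1.1], [1.3, -1.4], [2.4, 0.2]]
0.014 0.018 cost 134.66 [ 0.5791  0.242   0.2579  0.5813  0.2449 -0.4421  0.61  ] sd [0.0014 0.0013 0.0064 0.0013 0.0014 0.0065 0.0107] [ 0.7 -0.3 -0.4 -0.1  0.6  1.  -0.6 -0.2  4.5] [0.56824826 0.29456444 0.17346146] [0.57533693 0.19712241 0.12893231]
[[-0.7, 0.7], [0.1, -1.2], [0.4, -0.4], [0.5, 1.9], [0.8, -1.2], [-1.3, -0.1], [-0.3, -0.5], [0.1, 0.8], [-0.1, 0.7], [1.1, 2.2], [-0.5, -0.9], [1.8, -1.3], [-5.5, -6.6], [-6.3, 0.1], [3.5, 5.8], [-3.3, 0.3], [4.6, 3.5], [5.3, -1.9]]
```

Fit: lever at -0.45 rad and mark at about +0.58 rad, with ball and hinge located. Next is the pre-grasp, aligned with the lever.

```bash
sed -i 's/^YAW=.*/YAW=.2459; H=np.array([.581,.2436,.065])/' h.py
python3 - <<'E'
from h import *
th=-.4532;r=rad(YAW,th);k=H+.12*r;R=toolR(0,th)
print(R[:,2],-r,k)
plan(k+.05*r,R,10); plan(k-.022*r,R,10)
E
```

```text
[ 0.10658426 -0.42467376 -0.8990506 ] [ 0.10658426 -0.42467376 -0.8990506 ] [0.56820989 0.29456085 0.17288607]
t 2.9833 10 rows of [ 0.108  0.212 -0.113] [-0.649  0.536 -0.149] tot [ 1.08  2.12 -1.13] [-6.49  5.36 -1.49]
t 2.9833 10 rows of [ 0.128  0.136 -0.275] [-0.649  0.536 -0.149] tot [ 1.28  1.36 -2.75] [-6.49  5.36 -1.49]
```

Emit:
apply_moves:
  commands:
    - [0.13, 0.26, 0, -0.81, 0.67, -0.19]
    - [0.13, 0.26, 0, -0.81, 0.67, -0.19]
    - [0.13, 0.27, 0, -0.81, 0.67, -0.19]
    - [0.13, 0.27, 0, -0.81, 0.67, -0.19]
    - [0.14, 0.27, 0, -0.81, 0.67, -0.19]
    - [0.14, 0.27, 0, -0.81, 0.67, -0.18]
    - [0.14, 0.26, 0, -0.81, 0.67, -0.18]
    - [0.14, 0.26, 0, -0.82, 0.67, -0.18]

```text
t: 3.65
tcp_pos: [0.5626, 0.3172, 0.264]
tcp_rot: [[-0.97, -0.22, 0.106], [-0.244, 0.871, -0.426], [0.002, -0.439, -0.899]]
ft_force: [2.0, 1.1, 0.7]
opening: 0.0855
gripper_force: 0.0
```

Emit:
apply_moves:
  commands:
    - [0, 0, -0.3, 0, 0, 0]
    - [0, 0, -0.4, 0, 0, 0]
    - [0, 0, -0.4, 0, 0, 0]
    - [0, 0, 0, 0, 0, 0]

```text
t: 3.98
tcp_pos: [0.5616, 0.316, 0.2149]
tcp_rot: [[-0.97, -0.221, 0.102], [-0.244, 0.87, -0.429], [0.006, -0.441, -0.898]]
ft_force: [0.1, -0.4, -1.5]
opening: 0.0853
gripper_force: 0.0
```

Run:
```python
from h import *
th=-.4532;r=rad(YAW,th);k=H+.12*r;R=toolR(0,th)
plan(k-.022*r,R,6);print(read_state()['q'])
im=cams.capture("wrist");cv2.imwrite("pics/w2.png",im[::-1,::-1,::-1])
```

```text
t 3.9833 6 rows of [ 0.037 -0.128 -0.258] [ 0.008 -0.009 -0.001] tot [ 0.22 -0.77 -1.55] [ 0.05 -0.06 -0.  ]
[  53.83470162   33.57327995   20.21866923   19.65546475  -94.04710376
 -131.28160323]
```

View pics/w2.png

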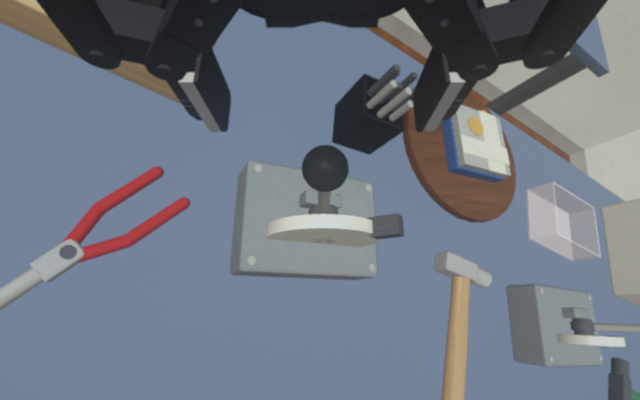

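The upright wrist view shows the ball at (325,168), centred between the fingertips at (215,125) and (432,125), with the lever aligned with the tool. I'll descend and grip lightly.

Emit:
apply_moves:
  commands:
    - [0.04, -0.13, -0.26, 0, 0, 0]
    - [0.04, -0.13, -0.26, 0, 0, 0]
    - [0.04, -0.13, -0.26, 0, 0, 0]
    - [0.04, -0.13, -0.26, 0, 0, 0]
    - [0.03, -0.13, -0.26, 0, 0, 0]
    - [0.03, -0.12, -0.25, 0, 0, 0]
    - [0, 0, 0, 0, 0, 0]

```text
t: 4.62
tcp_pos: [0.5712, 0.2841, 0.1571]
tcp_rot: [[-0.97, -0.217, 0.106], [-0.242, 0.872, -0.426], [0.0, -0.439, -0.899]]
ft_force: [-0.3, -0.4, -0.3]
opening: 0.0854
gripper_force: 0.0
```

Emit:
apply_moves:
  commands:
    - [0, 0, 0, 0, 0, 0]
    - [0, 0, 0, 0, 0, 0]
    - [0, 0, 0, 0, 0, 0]
    - [0, 0, 0, 0, 0, 0]
    - [0, 0, 0, 0, 0, 0]
    - [0, 0, 0, 0, 0, 0]
    - [0, 0, 0, 0, 0, 0]
    - [0, 0, 0, 0, 0, 0]
  gripper: 26
  force: 20

```text
t: 5.28
tcp_pos: [0.572, 0.2855, 0.158]
tcp_rot: [[-0.97, -0.216, 0.109], [-0.242, 0.873, -0.424], [-0.003, -0.438, -0.899]]
ft_force: [-2.1, 3.1, 4.3]
opening: 0.0285
gripper_force: 19.6
```

Run:
```python
from h import *
s=read_state();print(s['opening'],s['gripper_force'],s['ft_force'])
P=s['tcp_pos']; X,_=axes(YAW)
pts=[H+Ro.from_rotvec(a*X).apply(P-H) for a in np.linspace(0,.5815+.4532,17)]
print(X*(.5815+.4532)*180/np.pi/5/16)
print((np.diff(pts,axis=0)/.04).round(3).tolist())
plan(pts[-1],toolR(0,.5815),1)
```

```text
0.028457133765594646 19.59851324558258 [-2.05491907  3.0951051   4.28670914]
[0.71875751 0.18039315 0.        ]
[[0.037, -0.148, 0.064], [0.038, -0.152, 0.054], [0.039, -0.155, 0.044], [0.039, -0.157, 0.034], [0.04, -0.159, 0.023], [0.04, -0.16, 0.013], [0.04, -0.16, 0.002], [0.04, -0.16, -0.009], [0.04, -0.159, -0.02], [0.04, -0.158, -0.03], [0.039, -0.156, -0.041], [0.038, -0.153, -0.051], [0.037, -0.149, -0.061], [0.036, -0.145, -0.071], [0.035, -0.14, -0.08], [0.034, -0.135, -0.089]]
t 5.2833 1 rows of [ 0.614 -2.446 -0.217] [11.497  2.909  0.032] tot [ 0.61 -2.45 -0.22] [11.5   2.91  0.03]
```

Gripped: opening 28.5 mm at 19.6 N. Now I'll swing it along the arc.

Emit:
apply_moves:
  commands:
    - [0.037, -0.148, 0.064, 0.719, 0.18, 0]
    - [0.038, -0.152, 0.054, 0.719, 0.18, 0]
    - [0.039, -0.155, 0.044, 0.719, 0.18, 0]
    - [0.039, -0.157, 0.034, 0.719, 0.18, 0]
    - [0.04, -0.159, 0.023, 0.719, 0.18, 0]
    - [0.04, -0.16, 0.013, 0.719, 0.18, 0]
    - [0.04, -0.16, 0.002, 0.719, 0.18, 0]
    - [0.04, -0.16, -0.009, 0.719, 0.18, 0]

```text
t: 5.95
tcp_pos: [0.5845, 0.2357, 0.1667]
tcp_rot: [[-0.97, -0.241, -0.014], [-0.241, 0.968, 0.067], [-0.003, 0.068, -0.998]]
ft_force: [0.7, 1.7, -0.6]
opening: 0.0284
gripper_force: 19.9
```

Emit:
apply_moves:
  commands:
    - [0.04, -0.159, -0.02, 0.719, 0.18, 0]
    - [0.04, -0.158, -0.03, 0.719, 0.18, 0]
    - [0.039, -0.156, -0.041, 0.719, 0.18, 0]
    - [0.038, -0.153, -0.051, 0.719, 0.18, 0]
    - [0.037, -0.149, -0.061, 0.719, 0.18, 0]
    - [0.036, -0.145, -0.071, 0.719, 0.18, 0]
    - [0.035, -0.14, -0.08, 0.719, 0.18, 0]
    - [0.034, -0.135, -0.089, 0.719, 0.18, 0]

```text
t: 6.62
tcp_pos: [0.5964, 0.1878, 0.1491]
tcp_rot: [[-0.971, -0.201, -0.132], [-0.241, 0.808, 0.537], [-0.001, 0.553, -0.833]]
ft_force: [-0.8, 4.1, -1.5]
opening: 0.0283
gripper_force: 20.0
```

Emit:
apply_moves:
  commands:
    - [0, 0, 0, 0, 0, 0]
    - [0, 0, 0, 0, 0, 0]
    - [0, 0, 0, 0, 0, 0]

```text
t: 6.87
tcp_pos: [0.5966, 0.1864, 0.1482]
tcp_rot: [[-0.971, -0.201, -0.132], [-0.24, 0.813, 0.531], [0.001, 0.547, -0.837]]
ft_force: [2.0, -1.4, -0.9]
opening: 0.0283
gripper_force: 20.3
```

Run:
```python
from h import *
s=read_state();P=s['tcp_pos'];X,Y=axes(YAW);d=P-H
print(P,'angle',np.arctan2(-d@Y,d[2]),'r',np.hypot(d@Y,d[2]),d@X,s['ft_force'])
plan(P+0*P,toolR(0,.5815),1)
a=cams.capture("scene")[220:320,385:505]
cv2.imwrite("pics/c3.png",cv2.resize(a,None,fx=6,fy=6,interpolation=cv2.INTER_CUBIC)[:,:,::-1])
```

```text
[0.59657713 0.18637223 0.14819879] angle 0.6192181287535005 r 0.10216808329379436 0.0011776332761725074 [ 1.96701835 -1.35831691 -0.85221591]
t 6.8667 1 rows of [0. 0. 0.] [ 0.032 -0.     0.04 ] tot [0. 0. 0.] [ 0.03 -0.    0.04]
```

Emit:
apply_moves:
  commands:
    - [0, 0, 0, 0, 0, 0]
    - [0, 0, 0, 0, 0, 0]
    - [0, 0, 0, 0, 0, 0]
    - [0, 0, 0, 0, 0, 0]
    - [0, 0, 0, 0, 0, 0]
    - [0, 0, 0, 0, 0, 0]
  gripper: 85

```text
t: 7.42
tcp_pos: [0.5962, 0.1873, 0.1487]
tcp_rot: [[-0.97, -0.201, -0.133], [-0.241, 0.811, 0.532], [0.0, 0.549, -0.836]]
ft_force: [0.0, 0.0, 0.8]
opening: 0.0848
gripper_force: 0.0
```

Emit:
apply_moves:
  commands:
    - [0.03, -0.13, 0.21, 0, 0, 0]
    - [0.04, -0.16, 0.25, 0, 0, 0]
    - [0.04, -0.16, 0.25, 0, 0, 0]
    - [0.04, -0.16, 0.25, 0, 0, 0]
    - [0.04, -0.16, 0.25, 0, 0, 0]
    - [0.04, -0.16, 0.25, 0, 0, 0]
    - [0.04, -0.16, 0.25, 0, 0, 0]
    - [0.04, -0.16, 0.25, 0, 0, 0]

```text
t: 8.08
tcp_pos: [0.6091, 0.1358, 0.2288]
tcp_rot: [[-0.971, -0.202, -0.131], [-0.24, 0.812, 0.532], [-0.001, 0.548, -0.836]]
ft_force: [0.8, 0.1, 0.4]
opening: 0.0847
gripper_force: 0.0
```

Run:
```python
from h import *
plan([.52,.23,.263],toolR(.6),8)
```

```text
t 8.0833 8 rows of [-0.279  0.294  0.107] [-0.58  -1.003 -0.245] tot [-2.23  2.36  0.86] [-4.64 -8.03 -1.96]
```

Emit:
apply_moves:
  commands:
    - [-0.22, 0, 0.4, 0, 0, 0]
    - [-0.22, 0, 0.4, 0, 0, 0]
    - [-0.22, 0.2, 0.36, -0.46, -0.8, -0.2]
    - [-0.22, 0.2, 0, -0.46, -0.8, -0.2]
    - [-0.22, 0.3, 0, -0.46, -0.8, -0.2]
    - [-0.22, 0.3, 0, -0.46, -0.8, -0.2]
    - [-0.22, 0.3, 0, -0.46, -0.8, -0.2]
    - [-0.23, 0.3, 0, -0.46, -0.8, -0.2]

```text
t: 8.75
tcp_pos: [0.5374, 0.2016, 0.2768]
tcp_rot: [[-0.916, -0.276, 0.293], [-0.182, 0.933, 0.312], [-0.359, 0.232, -0.904]]
ft_force: [0.3, -0.3, -0.8]
opening: 0.0849
gripper_force: 0.0
```

Emit:
apply_moves:
  commands:
    - [-0.23, 0.3, 0, -0.46, -0.8, -0.2]
    - [-0.23, 0.3, 0, -0.46, -0.8, -0.2]
    - [0, 0.16, -0.15, -0.48, -0.8, -0.2]
    - [0, 0, -0.15, -0.48, -0.83, -0.2]
    - [0, 0, 0, 0, 0, 0]
    - [0, 0, 0, 0, 0, 0]

```text
t: 9.25
tcp_pos: [0.5183, 0.2291, 0.2614]
tcp_rot: [[-0.807, -0.243, 0.538], [-0.198, 0.97, 0.141], [-0.556, 0.007, -0.831]]
ft_force: [0.2, -0.6, 1.3]
opening: 0.0849
gripper_force: 0.0
```

Run:
```python
from h import *
import json
p=cams.camera_params("wrist");im=cams.capture("wrist")
json.dump({k:np.array(p[k]).tolist() for k in p},open("w3.json","w"))
cv2.imwrite("pics/w3.png",im[:,:,::-1])
c=im[80:230,200:360][::-1,::-1]
cv2.imwrite("pics/w3c.png",cv2.resize(cv2.convertScaleAbs(c,alpha=1.4),None,fx=4,fy=4,interpolation=cv2.INTER_CUBIC)[:,:,::-1])
X,Y=axes(YAW)
print(proj(p,[H+.12*rad(YAW,.6),H,H+.078*rad(YAW,.58)-.018*X]).round(1),read_state()['t'])
```

```text
[[235.3 199.6]
 [315.4 123.7]
 [265.9 155.7]] 9.3
```

View pics/w3c.png

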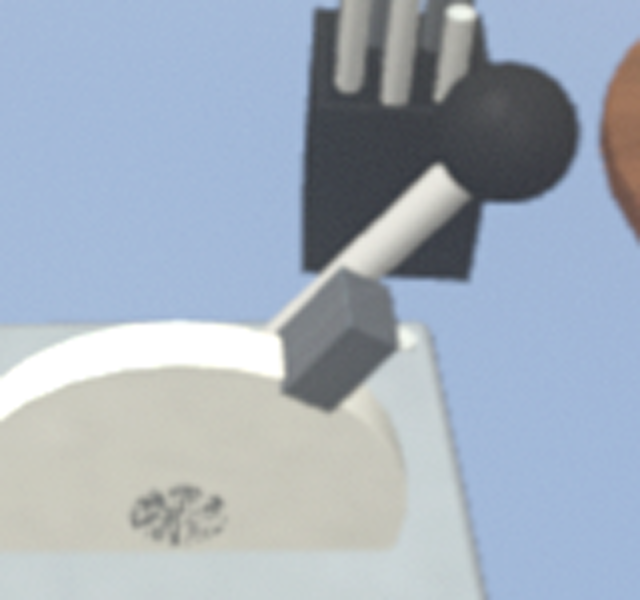

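Run:
```python
from h import *
a=cams.capture("scene")[220:320,385:505]
cv2.imwrite("pics/c4.png",cv2.convertScaleAbs(cv2.resize(a,None,fx=6,fy=6,interpolation=cv2.INTER_CUBIC)[:,:,::-1],alpha=1.3))
```

```text
(no output)
```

View pics/c4.png

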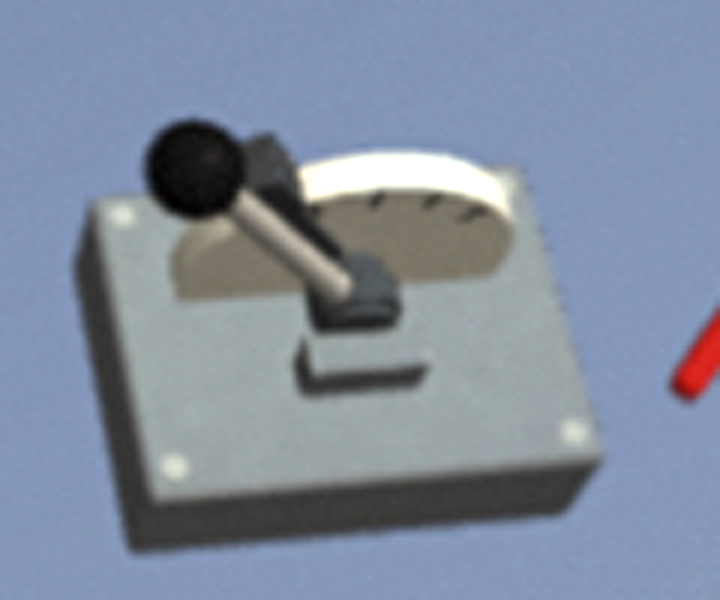

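The wrist crop now shows the ball at (509,131), with the mark block's near outer edge from (352,322) to (399,340). In the scene crop the ball is at (195,168). I'll refit everything jointly, before and after.

```bash
cat > fit2.py <<'E'
from h import *
from scipy.optimize import least_squares
import json
ld=lambda f:{k:np.array(v) for k,v in json.load(open(f)).items()}
cam=[cams.camera_params("scene"),cams.camera_params("top"),ld("w1.json"),ld("w3.json")]
c=lambda o,U:(np.array(U)+.5)/6-.5+np.array(o)
s=lambda U:c((385,220),U); t=lambda U:c((140,140),U)
def fl(U,c0,r0,k): U=np.array(U);return np.array([c0,r0])-((U+.5)/k-.5)
Tc=t([(180,187),(570,88),(642,372),(240,470)]);Sc=s([(602,460),(153,500)])
Wc=fl([(190,397),(495,397)],459,309,2.4)
M1=fl([(246,143),(328,180),(343,286),(266,250),(220,400),(138,360),(132,258)],309,179,7)
M3=fl([(345,266),(392,288),(399,340),(352,322),(328,411),(281,389),(277,334)],359,229,4)
B1=fl([(191,260)],459,309,2.4);B3=fl([(509,131)],359,229,4)
def parts(v):
    bx,by,yaw,hx,hy,th,ph,t2=v[:8]
    X,Y=axes(yaw);B=np.array([bx,by,.05]);Hh=np.array([hx,hy,.065])
    C=[B+a*X*.055+b*Y*.075 for a,b in((1,1),(1,-1),(-1,-1),(-1,1))]
    e=rad(yaw,ph);r=-np.cos(ph)*Y-np.array([0,0,np.sin(ph)])
    M=[Hh+.078*e-.018*X+a*X*.009+b*r*.007-k*e*.026 for a,b,k in((1,-1,0),(1,1,0),(-1,1,0),(-1,-1,0),(-1,1,1),(-1,-1,1),(1,-1,1))]
    return C,Hh+.12*rad(yaw,th),Hh+.12*rad(yaw,t2),M
def res(v):
    C,k,k2,M=parts(v);o=v[8:].reshape(4,6)
    P=[dict(p,eye=p['eye']+o[i,:3],attitude=Ro.from_rotvec(o[i,3:]).as_matrix()@p['attitude']) for i,p in enumerate(cam)]
    r=[proj(P[1],C)-Tc,proj(P[0],C[:2])-Sc,proj(P[2],C[:2])-Wc]
    r+=[3*x for x in(proj(P[1],k)-t((119,263)),proj(P[0],k)-s((604,121)),proj(P[0],k2)-s((195,168)),proj(P[2],k)-B1,proj(P[3],k2)-B3)]
    r+=[2*(proj(P[2],M)-M1),2*(proj(P[3],M)-M3),o[:,:3]/.002,o[:,3:]/.004,(v[3:5]-v[:2])/.003]
    return np.concatenate([np.ravel(x) for x in r])
f=least_squares(res,[.58,.242,.238,.58,.242,-.45,.55,.6]+[0]*24,x_scale='jac')
J=f.jac;Cv=np.linalg.inv(J.T@J)
print(f.cost,f.x[:8].round(4),np.sqrt(np.diag(Cv))[:8].round(4));print((f.x[8:].reshape(4,6)*1e3).round(1))
print('t2-ph',f.x[7]-f.x[6],np.sqrt(Cv[6,6]+Cv[7,7]-2*Cv[6,7]));print(f.fun[:-26].reshape(-1,2).round(1).tolist())
E
python3 fit2.py
```

```text
49.64858081544665 [ 0.578   0.2425  0.2409  0.58    0.2431 -0.4569  0.565   0.6133] [0.0017 0.0017 0.0048 0.0014 0.0015 0.0057 0.0078 0.0058]
[[ 1.  -0.7  0.4 -0.9 -0.3 -0.3]
 [-0.1  0.   0.6  1.   1.   0.2]
 [-0.8  0.2  1.7  0.7 -3.2 -0.2]
 [-0.1  0.5  0.8 -0.5 -1.9  1.7]]
t2-ph 0.04831026724339671 0.0049410930230039864
[[-0.5, 0.1], [0.5, -0.7], [-0.0, 0.4], [-0.2, 1.6], [1.2, -1.2], [-1.1, -1.3], [-0.4, 1.5], [-0.1, 1.5], [0.1, -0.4], [1.1, 0.4], [-1.3, 0.5], [-0.6, -0.4], [1.6, -1.1], [0.6, 1.6], [-1.2, 0.1], [-2.8, -0.4], [1.7, 1.6], [-0.9, -1.5], [1.4, -1.9], [2.4, -0.1], [1.0, 2.9], [-0.9, 1.7], [-2.9, -3.0], [0.2, 0.3], [-1.6, -1.2], [0.8, -1.0], [1.2, 2.3]]
```

The lever came out about 0.045 rad too far right, and the raw edge directions in the picture agree. I'll regrasp centred on 0.565 rad, so that closing brings the ball there.

```bash
sed -i 's/^YAW=.*/YAW=.2409; H=np.array([.580,.2431,.065])/' h.py
python3 - <<'E'
from h import *
X,Y=axes(YAW);d=np.array([.5965,.1867,.1484])-H;print(np.arctan2(-d@Y,d[2]))
r=rad(YAW,.565);R=toolR(0,.565)
plan(H+.19*r,R,10);plan(H+.101*r,R,10);print(H+.19*r,(-.089*r/.04).round(2))
E
```

```text
0.6133597070277697
t 9.35 10 rows of [ 0.208 -0.216 -0.099] [0.439 0.789 0.193] tot [ 2.08 -2.16 -0.99] [4.39 7.89 1.93]
t 9.35 10 rows of [ 0.18  -0.1   -0.287] [0.439 0.789 0.193] tot [ 1.8  -1.   -2.87] [4.39 7.89 1.93]
[0.60427017 0.14430856 0.22547183] [-0.28  1.16 -1.88]
```

Emit:
apply_moves:
  commands:
    - [0, -0.2, 0.3, 0, 0, 0]
    - [0.2, -0.3, 0.3, 0.44, 0.79, 0.19]
    - [0.2, -0.3, 0, 0.44, 0.79, 0.19]
    - [0.2, -0.3, 0, 0.44, 0.79, 0.19]
    - [0.2, -0.3, 0, 0.44, 0.79, 0.19]
    - [0.2, -0.3, 0, 0.44, 0.79, 0.19]
    - [0.2, -0.3, 0, 0.44, 0.79, 0.19]
    - [0.2, -0.16, 0, 0.44, 0.79, 0.19]

```text
t: 10.02
tcp_pos: [0.5776, 0.1442, 0.2874]
tcp_rot: [[-0.961, -0.257, 0.101], [-0.195, 0.892, 0.407], [-0.195, 0.371, -0.908]]
ft_force: [0.3, 1.1, -0.9]
opening: 0.0853
gripper_force: 0.0
```

Emit:
apply_moves:
  commands:
    - [0.2, 0, -0.2, 0.44, 0.79, 0.19]
    - [0.24, 0, -0.3, 0.44, 0.79, 0.19]
    - [0.24, 0, -0.3, 0.43, 0.78, 0.22]
    - [0.2, 0, -0.4, 0, 0, 0]
    - [0, 0, -0.39, 0, 0, 0]
    - [0, 0, 0, 0, 0, 0]
    - [0, 0, 0, 0, 0, 0]

```text
t: 10.6
tcp_pos: [0.6108, 0.145, 0.2203]
tcp_rot: [[-0.972, -0.209, -0.108], [-0.235, 0.832, 0.502], [-0.015, 0.514, -0.858]]
ft_force: [0.2, -0.5, 0.6]
opening: 0.0851
gripper_force: 0.0
```

Run:
```python
from h import *
r=rad(YAW,.565);R=toolR(0,.565)
plan(H+.19*r,R,1);plan(H+.101*r,R,8)
```

```text
t 10.6 1 rows of [-0.163 -0.017  0.13 ] [0.243 0.24  0.046] tot [-0.16 -0.02  0.13] [0.24 0.24 0.05]
t 10.6 8 rows of [-0.056  0.142 -0.219] [0.03  0.03  0.006] tot [-0.45  1.14 -1.75] [0.24 0.24 0.05]
```

Emit:
apply_moves:
  commands:
    - [-0.16, -0.02, 0.13, 0.24, 0.24, 0.05]
    - [-0.04, 0.16, -0.26, 0, 0, 0]
    - [-0.04, 0.16, -0.27, 0, 0, 0]
    - [-0.04, 0.17, -0.27, 0, 0, 0]
    - [-0.04, 0.17, -0.27, 0, 0, 0]
    - [-0.04, 0.17, -0.27, 0, 0, 0]
    - [-0.04, 0.17, -0.27, 0, 0, 0]
    - [-0.04, 0.16, -0.27, 0, 0, 0]

```text
t: 11.27
tcp_pos: [0.5933, 0.1917, 0.1525]
tcp_rot: [[-0.971, -0.205, -0.125], [-0.24, 0.82, 0.52], [-0.004, 0.535, -0.845]]
ft_force: [-0.0, 0.1, -0.5]
opening: 0.0848
gripper_force: 0.0
```

Emit:
apply_moves:
  commands:
    - [0, 0, 0, 0, 0, 0]
    - [0, 0, 0, 0, 0, 0]

```text
t: 11.43
tcp_pos: [0.5927, 0.1912, 0.1517]
tcp_rot: [[-0.971, -0.204, -0.127], [-0.24, 0.82, 0.519], [-0.001, 0.535, -0.845]]
ft_force: [-0.0, -0.3, 1.2]
opening: 0.0846
gripper_force: 0.0
```

Run:
```python
from h import *
r=rad(YAW,.565);R=toolR(0,.565)
X,Y=axes(YAW);d=read_state()['tcp_pos']-H;print(np.arctan2(-d@Y,d[2]))
plan(H+.101*r,R,1)
```

```text
0.5525241372970384
t 11.4333 1 rows of [ 0.004 -0.015 -0.035] [ 0.007  0.017 -0.021] tot [ 0.   -0.01 -0.04] [ 0.01  0.02 -0.02]
```

Emit:
apply_moves:
  commands:
    - [0, -0.02, -0.02, 0, 0, 0]
    - [0, 0, 0, 0, 0, 0]
    - [0, 0, 0, 0, 0, 0]
    - [0, 0, 0, 0, 0, 0]
    - [0, 0, 0, 0, 0, 0]
    - [0, 0, 0, 0, 0, 0]
    - [0, 0, 0, 0, 0, 0]
    - [0, 0, 0, 0, 0, 0]
  gripper: 26
  force: 20

```text
t: 12.1
tcp_pos: [0.5926, 0.1894, 0.1491]
tcp_rot: [[-0.971, -0.201, -0.129], [-0.239, 0.821, 0.518], [0.001, 0.534, -0.845]]
ft_force: [0.9, -3.7, 3.6]
opening: 0.0285
gripper_force: 19.6
```

Run:
```python
from h import *
X,Y=axes(YAW)
for i in range(4):
    s=read_state();d=s['tcp_pos']-H;print(np.arctan2(-d@Y,d[2]),np.linalg.norm(d),s['opening'],s['ft_force'].round(1));cams.capture("top")
```

```text
0.5801427863008097 0.10059547255224847 0.028514904088664934 [ 0.9 -3.7  3.6]
0.5803758495934972 0.10059675922390242 0.028567370632870945 [-0.1 -4.2  4.5]
0.5802615633767648 0.10055577034969396 0.02886062693342463 [ 0.6 -4.6  4.1]
0.5802176959055425 0.10056766631923139 0.028695268556596217 [ 0.3 -3.9  4.1]
```

Emit:
apply_moves:
  commands:
    - [-0.008, 0.031, 0.02, 0, 0, 0]
    - [0, 0, 0, 0, 0, 0]
    - [0, 0, 0, 0, 0, 0]
    - [0, 0, 0, 0, 0, 0]

```text
t: 12.63
tcp_pos: [0.5923, 0.1905, 0.1498]
tcp_rot: [[-0.971, -0.202, -0.129], [-0.239, 0.821, 0.518], [0.001, 0.534, -0.846]]
ft_force: [0.6, -3.5, 4.3]
opening: 0.0287
gripper_force: 19.8
```

Run:
```python
from h import *
X,Y=axes(YAW)
s=read_state();d=s['tcp_pos']-H;print(np.arctan2(-d@Y,d[2]),s['ft_force'].round(1))
```

```text
0.5669634157745769 [ 0.6 -3.5  4.3]
```

Good. Release, retreat and check.

Emit:
apply_moves:
  commands:
    - [0, 0, 0, 0, 0, 0]
    - [0, 0, 0, 0, 0, 0]
    - [0, 0, 0, 0, 0, 0]
    - [0, 0, 0, 0, 0, 0]
    - [0, 0, 0, 0, 0, 0]
    - [0, 0, 0, 0, 0, 0]
  gripper: 85

```text
t: 13.13
tcp_pos: [0.5917, 0.1914, 0.1493]
tcp_rot: [[-0.971, -0.201, -0.13], [-0.239, 0.821, 0.519], [0.003, 0.535, -0.845]]
ft_force: [-0.1, -0.0, -0.2]
opening: 0.0851
gripper_force: 0.0
```

Emit:
apply_moves:
  commands:
    - [0.03, -0.13, 0.21, 0, 0, 0]
    - [0.04, -0.16, 0.26, 0, 0, 0]
    - [0.04, -0.16, 0.26, 0, 0, 0]
    - [0.04, -0.16, 0.26, 0, 0, 0]
    - [0.04, -0.16, 0.26, 0, 0, 0]
    - [0.04, -0.16, 0.26, 0, 0, 0]
    - [0.04, -0.16, 0.26, 0, 0, 0]
    - [0.04, -0.16, 0.26, 0, 0, 0]

```text
t: 13.8
tcp_pos: [0.6044, 0.1404, 0.232]
tcp_rot: [[-0.971, -0.201, -0.129], [-0.239, 0.821, 0.519], [0.002, 0.534, -0.845]]
ft_force: [0.1, 0.3, -0.2]
opening: 0.085
gripper_force: 0.0
```

Emit:
apply_moves:
  commands:
    - [-0.22, 0, 0.4, 0, 0, 0]
    - [-0.22, 0, 0.4, 0, 0, 0]
    - [-0.22, 0.2, 0.36, -0.44, -0.8, -0.2]
    - [-0.22, 0.2, 0, -0.44, -0.8, -0.2]
    - [-0.22, 0.3, 0, -0.44, -0.8, -0.2]
    - [-0.22, 0.3, 0, -0.44, -0.8, -0.2]
    - [-0.22, 0.3, 0, -0.44, -0.8, -0.2]
    - [-0.23, 0.3, 0, -0.44, -0.8, -0.2]

```text
t: 14.47
tcp_pos: [0.5328, 0.2058, 0.2801]
tcp_rot: [[-0.916, -0.271, 0.295], [-0.178, 0.935, 0.306], [-0.359, 0.228, -0.905]]
ft_force: [0.1, 0.1, -0.6]
opening: 0.0848
gripper_force: 0.0
```

Emit:
apply_moves:
  commands:
    - [-0.23, 0.3, 0, -0.44, -0.8, -0.2]
    - [-0.23, 0.3, 0, -0.44, -0.8, -0.2]
    - [0, 0.16, -0.15, -0.46, -0.8, -0.2]
    - [0, 0, -0.15, -0.46, -0.83, -0.2]
    - [0, 0, 0, 0, 0, 0]
    - [0, 0, 0, 0, 0, 0]

```text
t: 14.97
tcp_pos: [0.5137, 0.2336, 0.2646]
tcp_rot: [[-0.806, -0.238, 0.542], [-0.193, 0.971, 0.14], [-0.56, 0.008, -0.828]]
ft_force: [0.5, -0.4, 1.1]
opening: 0.085
gripper_force: 0.0
```

Run:
```python
from h import *
import json
p=cams.camera_params("wrist");im=cams.capture("wrist");sc=cams.capture("scene")
json.dump({k:np.array(p[k]).tolist() for k in p},open("w4.json","w"))
c=cv2.convertScaleAbs(im[90:230,220:320][::-1,::-1],alpha=1.4);a=cv2.convertScaleAbs(sc[230:330,395:455],alpha=1.3)
z=lambda q,k:cv2.resize(q,None,fx=k,fy=k,interpolation=cv2.INTER_CUBIC)
A=z(c,4);B=z(a,5.6)
cv2.imwrite("pics/w4c.png",np.hstack([A,B[:560]])[:,:,::-1]);print(A.shape,B.shape,read_state()['t'])
```

```text
(560, 400, 3) (560, 336, 3) 15.0667
```

View pics/w4c.png

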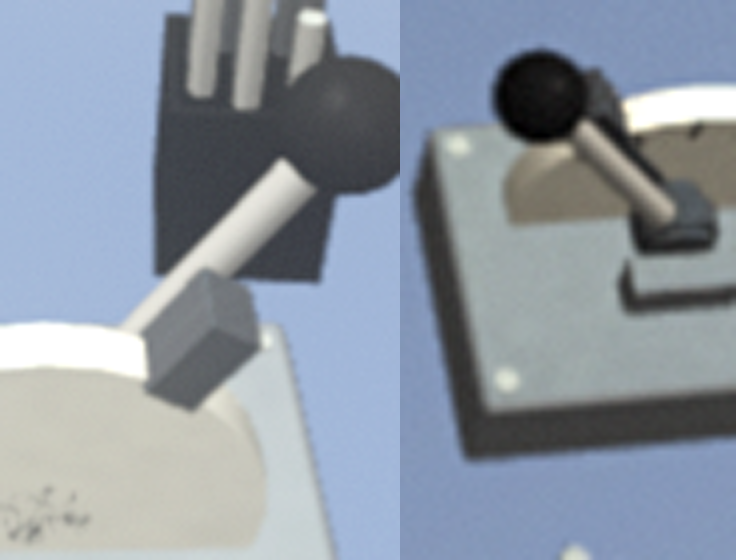

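Now the ball is at (352,125) in the wrist panel and (541,95) in the scene panel, and the rod looks parallel to the mark's edges. I'll confirm by adding this view to the fit.

```bash
python3 - <<'E'
s=open("fit2.py").read()
s=s.replace('ld("w3.json")]','ld("w3.json"),ld("w4.json")]').replace("ph,t2=v[:8]","ph,t2,t3=v[:9]").replace("v[8:].reshape(4,6)","v[9:].reshape(5,6)").replace("return C,Hh+.12*rad(yaw,th),Hh+.12*rad(yaw,t2),M","return C,Hh+.12*rad(yaw,th),Hh+.12*rad(yaw,t2),Hh+.12*rad(yaw,t3),M").replace("C,k,k2,M=parts","C,k,k2,k3,M=parts")
s=s.replace("proj(P[3],k2)-B3)","proj(P[3],k2)-B3,proj(P[4],k3)-fl([(352,125)],319,229,4),proj(P[0],k3)-((np.array([141,95])+.5)/5.6-.5+[395,230]))")
s=s.replace("2*(proj(P[3],M)-M3)","2*(proj(P[3],M)-M3),2*(proj(P[4],M)-M4)").replace("B1=fl","M4=fl([(206,267),(252,289),(259,341),(211,322),(190,411),(146,389),(141,335)],319,229,4)\nB1=fl",1)
s=s.replace(".55,.6]+[0]*24",".55,.6,.55]+[0]*30").split("print(f.cost")[0]
s+="print(f.cost,f.x[:9].round(4),np.sqrt(np.diag(Cv))[:9].round(4));print(f.x[8]-f.x[6],np.sqrt(Cv[6,6]+Cv[8,8]-2*Cv[6,8]))\n"
open("fit3.py","w").write(s)
E
python3 fit3.py
```

```text
77.99670888105632 [ 0.5781  0.2424  0.2384  0.58    0.2428 -0.4587  0.5569  0.6101  0.5712] [0.0015 0.0015 0.0045 0.0012 0.0013 0.0053 0.0067 0.0054 0.0053]
0.014283385720564645 0.004405542580019282
```

```bash
python3 -c "
from rig import ticket;print(ticket.close_job())"
```

```text
the job is handed in; nothing more can be done
None
```

The speed lever now points within about 0.8° (0.014 rad) of the steel mark by my camera fit. I let it go there, backed the arm clear, did not touch the mark or the T-handled lever, and handed the job in after about 15 s; no verdict came back.

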